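Hold the purge key seated

TASK

Pull the drawer open by its handle, take out the key with the green grip and stand it in the purge port of the white gas analyser, its cross-pin through the port's slot. Push it fully home against the spring, twist it a quarter turn clockwise (seen from above), and finish while still gripping it, pressed home and fully turned, because the port springs back if it is let go. Leave the yellow key in its place in the drawer and do not disturb the plant pot, tube rack and bottle.

Things in the scene. Friction and masses are not known exactly. Their poses are not given: they have to be found in the camera images.
- unit: White one-drawer bench cabinet, 260 (x) x 240 (y) x 97 (z) mm, fixed. Origin under its centre; its front looks along its -x, and the front of its shell (the mouth the drawer comes out of) is at x = -115 mm.
- drawer (a joint): Slide of the drawer, m: 0 shut, 0.15 fully open; it travels along the cabinet's -x and starts shut. About 1 to 2 N of friction, no spring.
- drawer_handle (a point): Middle of the steel bar handle on the drawer front; moves with the drawer, axes as the cabinet's. The bar runs along y, about 110 mm long, 10 mm thick, 35 mm in front of (along -x from) the front panel, free gap about 30 mm, 64 mm above the bench. The panel's top edge is 80 mm above the bench.
- green_key: Loose bayonet key (80 to 170 g), standing upright. Origin: centre of its lower tip, z up its axis. From below: steel nose tapering from 12 to 22 mm diameter up to z = 6 mm, 22 mm stem to z = 24 mm with a cross-pin 40 (x) x 7 (y) mm at z = 6 to 12 mm, black flange of 52 mm diameter at z = 24 to 29 mm, then the green grip. A half turn about z makes no difference.
- green_grip (a point): Middle of the green key's grip, a flat bar 40 (its x) x 12 (its y) x 28 mm (z), in line with the cross-pin, 43 mm above the key's origin and on its axis. The key's axes; at the start its yaw is within 0.6 rad of the cabinet's.
- yellow_key: Same key with a yellow grip; leave in place. Each key stands in its own 44 mm square recess of a rubber insert in the drawer, either way round. Recesses are centred 112 mm behind (along +x from) the handle bar and 50 mm left and right (y) of its middle; the keys' origins are 20.5 mm above the bench. Insert and drawer sides are lower than the flanges.
- analyser: White gas analyser, 160 (x) x 180 (y) x 75 (z) mm, fixed, flat top, nothing standing above it. Origin on the bench right under the port's axis; z up. The cross-pin can turn under the port's plate once the key is pressed more than 4 mm past first touch of the sprung carrier.
- port (a point): Centre of the port's mouth, level with the analyser's top; axes as the analyser's. Dark steel plate 8 mm thick, hole 26 x 26 mm crossed by a slot 44 mm (x) by 12 mm (y), a green mark at each end, which the cross-pin enters. The nose meets a copper carrier 16 mm down; home is 8 mm further, flange on the plate (key origin 24 mm below the mouth).
- port_push (a joint): How far the port's carrier is pressed down, m: 0 at rest, 0.008 with the key's flange on the plate. Spring: 4 N at first touch, 10 N at home; it pushes the key up again.
- port_turn (a joint): How far the carrier is turned, rad, growing clockwise seen from above: 0 at rest with the slot in line, stop at 1.6. The key's pin turns it with about 0.16 rad of play, so it reads about 1.4 when the key has turned 1.57. A spring turns it back with 0.03 N m at rest, 0.15 N m at a quarter turn.
- pot: Terracotta plant pot 86 mm across, 65 mm high, with a green seedling to about 150 mm; origin under its centre. Leave alone.
- tube_rack: Blue tube rack 50 x 100 x 40 mm with tubes to 62 mm; origin under its centre. Leave alone.
- bottle: Reagent bottle with red cap, 56 mm diameter, 120 mm high; origin under its centre. Leave alone.

How it is judged:
On the way, in this order (a step that is already met when the one before it is completed fails the run):
1. the drawer is pulled open, at least 90 mm (value of joint drawer above 0.09 m), for 0.1 s.
2. the green key is lifted out of the drawer (height (world z) of green_key above 0.085 m), for 0.1 s.
3. the green key stands in the port, pressed down at least 5 mm against the spring (value of joint port_push above 0.005 m and horizontal distance between green_key and port below 0.006 m), for 0.1 s.
At the end, for the whole second after the job is handed in: Through the last second the gripper holds (over 2 N) the green key still, upright (0.15 rad), within 6 mm of the port's axis, flange within 3.5 mm of the plate, carrier pressed over 5 mm; key within 0.3 rad of a quarter turn, carrier over 1.2 rad; yellow key still in the drawer (all of step 3 and value of joint port_turn above 1.2 rad and z of green_key in the frame of port below -0.0205 m and angle between the x axis of green_key and the y axis of port, either way round below 0.3 rad and angle between green_key's own z axis and vertical below 0.15 rad and contact force between the fingers and green_key above 2 N and linear speed of green_key below 0.02 m/s and height (world z) of yellow_key below 0.04 m); the arm keeps its last pose, push and grip.
It fails at once if the yellow key is lifted out of its recess or tipped (height (world z) of yellow_key above 0.04 m or angle between yellow_key's own z axis and vertical above 0.4 rad).
It fails at once if the pot, tube rack or bottle is shifted over 30 mm or tipped ((distance of pot from where it was at the start of the episode above 0.03 m or angle between pot's own z axis and vertical above 0.4 rad) or (distance of tube_rack from where it was at the start of the episode above 0.03 m or angle between tube_rack's own z axis and vertical above 0.4 rad) or (distance of bottle from where it was at the start of the episode above 0.03 m or angle between bottle's own z axis and vertical above 0.4 rad)).
It also fails if it takes over 61 s, if anything falls off the work surface, if the arm or the gripper's body presses on something with over 40 N, if the wrist force passes 120 N, or if a joint passes its speed limit or range.

ROBOT

A 6-joint arm with a two-finger parallel gripper is mounted at the origin on the work surface. World frame = base frame: x ahead of the robot, y to its left, z up, the work surface at z = 0. Lengths are in m, angles in rad, forces in N, time in s.
With the tool pointing down it reaches from about 0.375 to 0.975 m from the base axis. Payload 3.8 kg.
Tool frame: the origin (TCP) lies midway between the tips of the shut fingers; the grasp point (between the pads) lies 19 mm behind it (arm.pinch_z is the z of the grasp point in the tool frame, in m); z points along the fingers, y is the line along which they close (so a half turn about z gives the same grasp; the last joint's range is limited). The gripper opens to 88 mm and grips with 3 to 60 N. Pads are 18 mm wide; open, the fingers measure 123 mm over their backs; the gripper's body (75 mm by 187 mm) begins 45 mm behind the grasp point.
Start: joints at [-1.268, 0.264, 1.604, -0, 1.274, -0.037], TCP at [0.225, -0.636, 0.239] pointing down, gripper open.
Joint ranges: [-2.63, 2.63], [-0.94, 2.18], [0.31, 2.57], [-1.31, 4.45], [0, 2.66], [-2.55, 2.55]. Speed limits (rad/s): [2.57, 2.57, 3.14, 3.14, 3.14, 3.14].

INTERFACE

Orientations are given as a unit quaternion [w, x, y, z].
In Python, from rig import arm gives the robot as it stands.
- The arm moves only by the tool arm_command, never from a script. Its argument "commands" is a list of rows, each a list of 5 numbers: the shift along the tool's x, y, z in units of 30 mm (1.0 is 30 mm), then the turn about the tool's z in units of 6 degrees (1.0 is 6 degrees), then the opening, from 0 (shut) to 1 (fully open). In form: [[dx, dy, dz, turn, hand], ...]. A call has 1 to 12 rows; each row is the pose to reach, as a shift and turn from the pose commanded when the call began, along the tool's axes at that moment; what a row does not reach only later rows make up. A row lasts 1/10 s, in which the tool goes at most 50 mm and 8.59 degrees, less where a joint would pass 70% of its speed; a pose out of reach is approached as far as the arm can. A call with a gripper value outside its range is refused whole. The fingers move at their own pace and stop on an object; "force" is the grip in N (left out, the last holds). Time passes only in rows, so rows that repeat a pose let the fingers close. It gives the time, the measured TCP pose, the force, the opening and the grip force at its end, in the units of the state.
- arm.read_state(): the state, without advancing time (a new reading comes with each control period).
- arm.camera(name): name is "side" or "top" or "wrist"; returns a dict with "color" (420x560x3 uint8, blue, green, red), "intrinsics" (3x3 intrinsics, pixels), "position" and "rotation" of the camera in the world. Camera axes: x right, y down, z forward; pixel columns grow to the right and rows downward; lengths in m; the calibration is good to about 2 mm. A picture is of the moment at which its call begins. There is no depth.
- arm.job_done(): hands the job in; it is judged then, once.
Trained networks look in a picture, given as the dict that the camera call returned (one of the last four; its "shot" number tells which), for a name from the list of things; names that differ only in an ending like _2 or _b are one class to them, and where a whole thing is asked for, a point or a joint stands for the part that bears it (a point fixed in the world has none). Each returns a list of dicts, best first, with "conf" (0 to 1); they miss things now and then, are a little off and sometimes report something else, mostly with a low value. They report only what shows in the picture. A call takes as long as a camera call.
- arm.boxes_of(target, picture): "extent" ([centre column, centre row, width, height] in pixels, round what is visible of it).
- arm.trace(target, picture): "region" (420x560 bool, what is visible of it) and "extent" ([centre column, centre row, width, height] in pixels, round what is visible of it).
The state is a dict: "clock": time; "joints": joint angles; "qd": joint speeds; "joint_torque": joint torques, N m; "position": TCP position; "orientation": TCP orientation; "contact_force": force on the tool from outside, world axes, zero at the start; "torque": the same for the moment, N m; "finger_gap": finger opening in m; "grip_force": force on a finger pad.
Only numpy, scipy, OpenCV 4.12 (cv2) and the standard library are available. Lean on these libraries where they do the work, as an engineer would, in place of code of your own. Each camera call takes 0.05 s, during which the arm holds its last target. There are 200 camera calls.

## Working session

There is one attempt and no reset: what is moved stays moved. The work goes in short steps, Python scripts to look and compute and a tool call to move; the robot and the scene stay as the last step left them, time stands still between calls to the robot, and variables do not carry over. Pictures are saved under pics/ and viewed, at most 10 in all, crops included, and the job is handed in when it is done.

Besides the shell and the picture viewer there is one more tool, called by a JSON object that holds its "op" and its "data". arm_command: Moves the arm, as the interface text tells. Its arguments: {"type":"object","properties":{"commands":{"type":"array","items":{"type":"array","items":{"type":"number"}}},"force":{"type":"number"}},"required":["commands"]}

```bash
mkdir -p pics; ls
cat > h.py <<'E'
import numpy as np, cv2
from rig import arm
from scipy.spatial.transform import Rotation as R
def ray(p,uv):
    K=np.array(p["intrinsics"]);d=np.linalg.inv(K)@[uv[0],uv[1],1]
    return np.array(p["position"]),np.array(p["rotation"])@d
def atz(p,uv,z):
    o,d=ray(p,uv);return o+d*(z-o[2])/d[2]
def px(p,w):
    c=np.array(p["rotation"]).T@(np.array(w)-p["position"]);q=np.array(p["intrinsics"])@c;return q[:2]/q[2]
def tool():
    s=arm.read_state();q=s["orientation"];return s,np.array(s["position"]),R.from_quat([q[1],q[2],q[3],q[0]]).as_matrix()
E
python3 - <<'E'
from h import *
s,p,M=tool();print(p,M.round(3),s["clock"],arm.pinch_z)
for n in ["top","side"]:
    c=arm.camera(n);cv2.imwrite(f"pics/{n}0.png",c["color"]);print(n,c["position"],np.array(c["rotation"]).round(2).tolist(),np.array(c["intrinsics"]).tolist())
    for t in ["unit","drawer_handle","analyser","port","pot","tube_rack","bottle","green_key"]:
        for b in arm.boxes_of(t,c)[:2]: print(t,round(b["conf"],2),np.round(b["extent"],1), atz(c,b["extent"][:2],0.075).round(3))
E
```

```text
pics
[ 0.22474823 -0.63571741  0.23738747] [[ 0.943  0.333 -0.001]
 [ 0.333 -0.943  0.002]
 [ 0.    -0.002 -1.   ]] 0.0 -0.0187
top [ 0.55314562 -0.00281148  1.45081165] [0.01, -0.7, 0.71, -0.01] [[468.99940072203736, 0.0, 278.31947669253304], [0.0, 468.99940072203736, 217.81285036666264], [0.0, 0.0, 1.0]]Traceback (most recent call last):
  File "<stdin>", line 6, in <module>
  File "h.py", line 8, in atz
    o,d=ray(p,uv);return o+d*(z-o[2])/d[2]
        ~~~^^^^^^
  File "h.py", line 6, in ray
    return np.array(p["position"]),np.array(p["rotation"])@d
                                   ~~~~~~~~~~~~~~~~~~~~~~~^~
ValueError: matmul: Input operand 1 has a mismatch in its core dimension 0, with gufunc signature (n?,k),(k,m?)->(n?,m?) (size 3 is different from 4)
```

Rotation is a quaternion [w,x,y,z].

```bash
cat > h.py <<'E'
import numpy as np, cv2
from rig import arm
from scipy.spatial.transform import Rotation as R
def mat(q): return R.from_quat([q[1],q[2],q[3],q[0]]).as_matrix()
def ray(p,uv):
    K=np.array(p["intrinsics"]);d=np.linalg.inv(K)@[uv[0],uv[1],1]
    return np.array(p["position"]),mat(p["rotation"])@d
def atz(p,uv,z):
    o,d=ray(p,uv);return o+d*(z-o[2])/d[2]
def px(p,w):
    c=mat(p["rotation"]).T@(np.array(w)-p["position"]);q=np.array(p["intrinsics"])@c;return q[:2]/q[2]
def tool():
    s=arm.read_state();return s,np.array(s["position"]),mat(s["orientation"])
E
python3 - <<'E'
from h import *
for n in ["top","side"]:
    c=arm.camera(n);cv2.imwrite(f"pics/{n}0.png",c["color"]);print(n,c["position"],mat(c["rotation"]).round(2).tolist())
    for t in ["unit","drawer_handle","analyser","port","pot","tube_rack","bottle","green_key"]:
        for b in arm.boxes_of(t,c)[:2]: print(t,round(b["conf"],2),np.round(b["extent"],1), atz(c,b["extent"][:2],0.075).round(3))
E
```

```text
top [ 0.55314562 -0.00281148  1.45081165] [[-0.02, -1.0, 0.02], [-1.0, 0.02, 0.01], [-0.01, -0.02, -1.0]]
unit 0.85 [360.3 174.7  92.  109.4] [ 0.709 -0.234  0.075]
unit 0.71 [114.1 272.1  44.7  35.1] [0.436 0.493 0.075]
drawer_handle 0.89 [353.8 214.6  80.   30.4] [ 0.593 -0.213  0.075]
analyser 0.58 [195.6 257.9  73.4  68.6] [0.473 0.253 0.075]
port 0.6 [198.1 257.6  73.9  68.1] [0.474 0.246 0.075]
pot 0.92 [112.8 272.2  42.8  35.7] [0.435 0.497 0.075]
pot 0.55 [361.6 174.   94.5 110.8] [ 0.711 -0.238  0.075]
tube_rack 0.81 [246.6 166.7  32.3  18.8] [0.739 0.1   0.075]
bottle 0.81 [441.9 233.5  26.3  17.8] [ 0.533 -0.469  0.075]
bottle 0.37 [196.3 259.   73.5  70.6] [0.47  0.251 0.075]
side [-0.10013103  0.69078304  0.72455611] [[-0.7, -0.37, 0.61], [-0.71, 0.39, -0.58], [-0.02, -0.84, -0.54]]
unit 0.9 [300.8 179.  104.5  72.8] [ 0.679 -0.181  0.075]
drawer_handle 0.89 [322.3 191.1  55.4  37.9] [ 0.577 -0.169  0.075]
drawer_handle 0.15 [219.  220.8  36.2  32.9] [0.684 0.159 0.075]
analyser 0.69 [244.  289.8  95.2  91.7] [0.426 0.288 0.075]
port 0.91 [245.  291.1 100.2  90.2] [0.421 0.289 0.075]
port 0.73 [299.6 179.8 103.3  71.3] [ 0.678 -0.174  0.075]
pot 0.75 [386.8 171.1  17.2  32. ] [ 0.503 -0.423  0.075]
pot 0.71 [159.1 340.9  52.8  75.2] [0.44  0.498 0.075]
tube_rack 0.77 [218.6 220.1  33.7  35.7] [0.687 0.157 0.075]
bottle 0.81 [386.4 169.8  18.9  32.6] [ 0.509 -0.43   0.075]
```

View pics/top0.png

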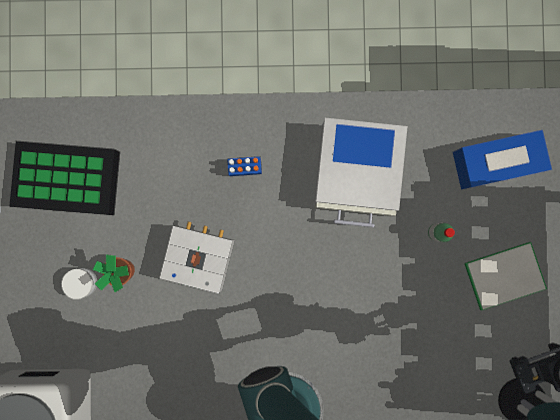

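The top view shows the cabinet at (360,170) with its handle at about (356,222). The port is at (196,259), the bottle at (443,232), the rack at (245,167) and the pot at (113,271). I'll crop in closer for handle ends and the slot.

Run:
```python
import cv2,numpy as np
c=cv2.imread("pics/top0.png")
a=cv2.resize(c[190:240,310:410],None,fx=8,fy=8,interpolation=cv2.INTER_CUBIC)[:,:800]
a=cv2.resize(c[195:235,310:410],None,fx=8,fy=8,interpolation=cv2.INTER_CUBIC)
b=cv2.resize(c[242:277,146:246],None,fx=8,fy=8,interpolation=cv2.INTER_CUBIC)
cv2.imwrite("pics/crop0.png",np.vstack([a,b]))
```

```text
(no output)
```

View pics/crop0.png

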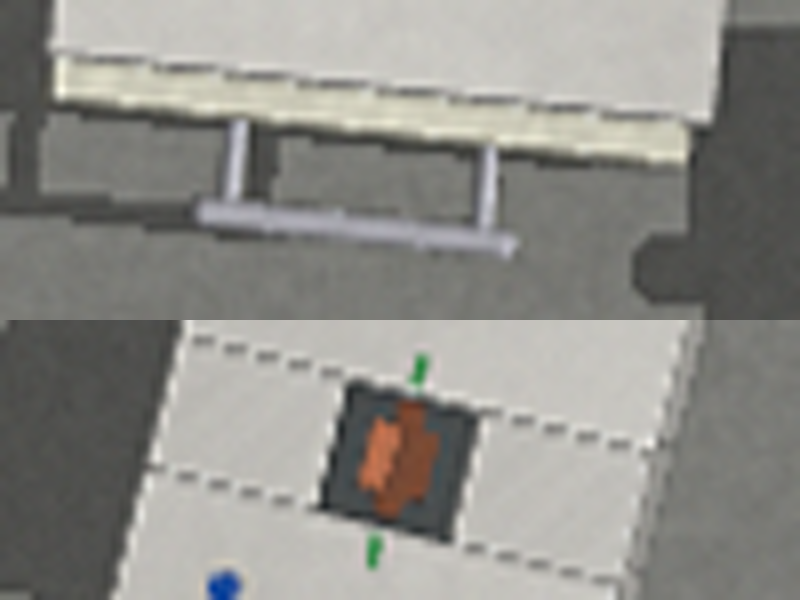

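The crop puts the handle ends at about (334.8,221.5) and (374.4,225.4). The port centre is at (195.9,259.3), with green marks at (198.5,248.3) and (192.8,271).

```bash
cat >> h.py <<'E'
def go(P,xdir=None):
    """row shift (units) for TCP to P and turn about tool z so tool y is along xdir (mod pi)"""
    s,p,M=tool();d=M.T@(np.array(P)-p)/0.03
    t=0
    if xdir is not None:
        l=M.T@np.array([xdir[0],xdir[1],0]);t=np.degrees(np.arctan2(-l[0],l[1]));t=(t+90)%180-90
    print("row",d.round(2),"turn",round(t/6,2),"j6",round(s["joints"][5],2))
E
python3 - <<'E'
from h import *
c=arm.camera("top")
a=atz(c,(334.75,221.5),.066);b=atz(c,(374.4,225.4),.066);h=(a+b)/2;v=(a-b)[:2];v/=np.linalg.norm(v)
cx=np.array([v[1],-v[0]])
m=atz(c,(198.5,248.25),.075);n=atz(c,(192.75,271),.075);pc=atz(c,(195.9,259.25),.075);w=(m-n)[:2];w/=np.linalg.norm(w)
print("handle",h,np.linalg.norm(a-b),"cx",cx,"port",pc,(m+n)/2,"px",w,np.degrees(np.arctan2(w[1],w[0])),np.degrees(np.arctan2(cx[1],cx[0])))
go([h[0],h[1],.17],cx)
E
```

```text
handle [ 0.56671086 -0.21569126  0.066     ] 0.11727009746642521 cx [ 0.99341078 -0.11460813] port [0.46938239 0.25245268 0.075     ] [0.46831545 0.25326903 0.075     ] px [ 0.9661738  -0.25789182] -14.945006717905539 -6.5810233196572705
row [15.41 -9.43  2.29] turn -10.66 j6 -0.04
```

{"op": "arm_command", "data": {"commands": [[15.4, -9.4, 2.3, -10.7, 0.3], [15.4, -9.4, 2.3, -10.7, 0.3], [15.4, -9.4, 2.3, -10.7, 0.3], [15.4, -9.4, 2.3, -10.7, 0.3], [15.4, -9.4, 2.3, -10.7, 0.3], [15.4, -9.4, 2.3, -10.7, 0.3], [15.4, -9.4, 2.3, -10.7, 0.3], [15.4, -9.4, 2.3, -10.7, 0.3], [15.4, -9.4, 2.3, -10.7, 0.3], [15.4, -9.4, 2.3, -10.7, 0.3], [15.4, -9.4, 2.3, -10.7, 0.3], [15.4, -9.4, 2.3, -10.7, 0.3]]}}

```text
clock: 2.25
position: [0.569, -0.212, 0.1689]
orientation: [-0.001, 0.743, 0.669, 0.001]
contact_force: [-0.0, -0.2, 0.2]
finger_gap: 0.0263
grip_force: 0.0
```

{"op": "arm_command", "data": {"commands": [[0, 0, 0, 0, 0.3], [0, 0, 0, 0, 0.3], [0, 0, 0, 0, 0.3]]}}

```text
clock: 2.55
position: [0.5659, -0.2179, 0.17]
orientation: [0.0, 0.746, 0.666, -0.0]
contact_force: [-0.4, 0.2, -0.6]
finger_gap: 0.0262
grip_force: 0.0
```

Run:
```python
from h import *
s,p,M=tool();print(s["clock"],p,M.round(3),np.round(s["joints"],2),s["finger_gap"])
go([.5667,-.2157,.047],[.9934,-.1146])
c=arm.camera("wrist");cv2.imwrite("pics/w0.png",c["color"]);print(c["position"],px(c,[.5667,-.2157,.066]))
for b in arm.boxes_of("drawer_handle",c)[:2]:print(b["conf"],b["extent"])
```

```text
2.55 [ 0.56588193 -0.21792828  0.1700167 ] [[ 0.112  0.994  0.   ]
 [ 0.994 -0.112 -0.   ]
 [-0.     0.    -1.   ]] [-0.41  0.19  1.83 -0.    1.13 -0.3 ] 0.026192968540975387
row [0.08 0.02 4.1 ] turn 0.02 j6 -0.3
[ 0.57222375 -0.15274686  0.31615279] [277.01580587 205.63375866]
0.71 [313.5, 190.4, 86.0, 293.6]
```

View pics/w0.png

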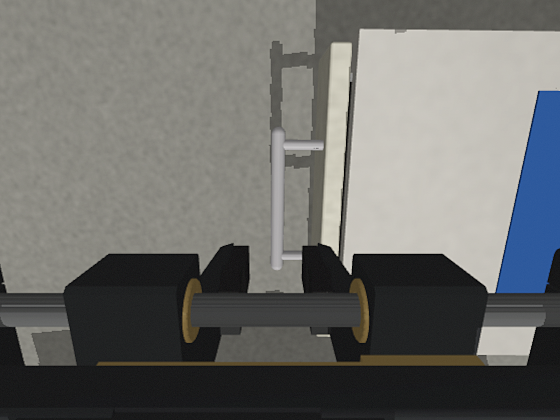

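The handle bar runs along column 277 (rows 130–268), midway between the finger tips. I'll descend and grip it.

{"op": "arm_command", "data": {"commands": [[0.1, 0, 1, 0, 0.22], [0.1, 0, 2, 0, 0.22], [0.1, 0, 3, 0, 0.22], [0.1, 0, 3.6, 0, 0.22], [0.1, 0, 4, 0, 0.22], [0.1, 0, 4, 0, 0.22], [0.1, 0, 4, 0, 0], [0.1, 0, 4, 0, 0], [0.1, 0, 4, 0, 0], [0.1, 0, 4, 0, 0]], "force": 25}}

```text
clock: 3.65
position: [0.5677, -0.2143, 0.0508]
orientation: [0.001, 0.745, 0.667, 0.0]
contact_force: [-0.7, -2.4, -0.4]
finger_gap: 0.0102
grip_force: 25.0
```

{"op": "arm_command", "data": {"commands": [[0, -0.4, 0, 0, 0], [0, -0.9, 0, 0, 0], [0, -1.5, 0, 0, 0], [0, -2.1, 0, 0, 0], [0, -2.7, 0, 0, 0], [0, -3.3, 0, 0, 0], [0, -3.9, 0, 0, 0], [0, -4.3, 0, 0, 0], [0, -4.7, 0, 0, 0], [0, -4.7, 0, 0, 0], [0, -4.7, 0, 0, 0.25], [0, -4.7, 0, 0, 0.25]]}}

```text
clock: 4.85
position: [0.4264, -0.198, 0.0499]
orientation: [0.0, 0.745, 0.667, -0.0]
contact_force: [0.0, 0.6, -0.2]
finger_gap: 0.0216
grip_force: 0.0
```

{"op": "arm_command", "data": {"commands": [[0, 0, 0, 0, 0.25], [0, 0, -1, 0, 0.25], [0, 0, -2.5, 0, 0.25], [0, 0, -4, 0, 0.5], [0, 0, -5.5, 0, 0.8], [0, 0, -5.5, 0, 0.8], [0, 0, -5.5, 0, 0.8]]}}

```text
clock: 5.55
position: [0.4275, -0.1985, 0.2158]
orientation: [0.001, 0.745, 0.667, 0.0]
contact_force: [-0.5, 0.4, -0.9]
finger_gap: 0.052
grip_force: 0.0
```

Run:
```python
from h import *
s,p,M=tool();print(s["clock"],p,np.round(s["joints"],2))
c=arm.camera("wrist");cv2.imwrite("pics/w1.png",c["color"])
t=arm.camera("top");cv2.imwrite("pics/t1.png",t["color"])
for n,k in [("w",c),("t",t)]:
  for q,z in [("green_grip",.0775),("yellow_key",.0775),("drawer_handle",.066)]:
    for b in arm.trace(q,k)[:1]:
        r=cv2.minAreaRect(np.argwhere(b["region"])[:,::-1].astype(np.float32))
        print(n,q,round(b["conf"],2),np.round(b["extent"],1),np.round(r[0],1),np.round(r[1],1),r[2],atz(k,r[0],z).round(4))
```

```text
5.55 [ 0.42749144 -0.19849564  0.21582415] [-0.49 -0.11  2.05 -0.    1.2  -0.38]
w green_grip 0.87 [382.1 141.6  53.1  56.8] [380.6 139.7] [51.9 55.9] 63.43495178222656 [ 0.5259 -0.1552  0.0775]
w drawer_handle 0.56 [387.8 178.5 241.4 234.4] [376.2 184.7] [229.  233.1] 8.595911026000977 [ 0.5244 -0.1979  0.066 ]
t green_grip 0.48 [337.6 236.1  19.3  15.1] [334.5 234. ] [16. 15.] 90.0 [ 0.5367 -0.1547  0.0775]
t yellow_key 0.62 [367.9 234.4  15.1  18.4] [367.5 234.5] [15. 17.] 90.0 [ 0.5337 -0.251   0.0775]
t drawer_handle 0.7 [350.8 238.5  81.2  70.2] [351.9 238.5] [81.6 68.5] 4.763641834259033 [ 0.5226 -0.207   0.066 ]
```

View pics/w1.png

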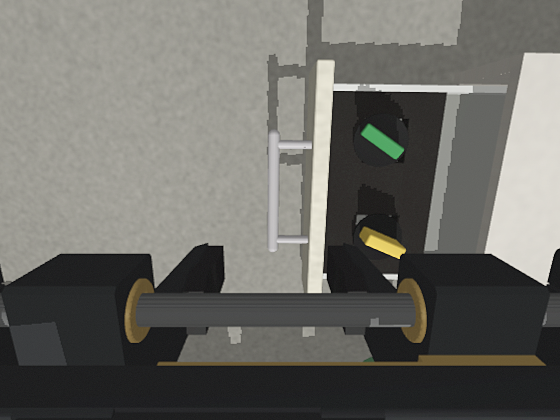

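The picture shows the drawer open, with the green grip at (382,141) lying diagonal and the yellow grip at (382,243). I'll segment the green grip by colour.

```bash
cat >> h.py <<'E'
def grip(k,z,box=None):
    hsv=cv2.cvtColor(k["color"],cv2.COLOR_BGR2HSV)
    m=cv2.inRange(hsv,(60,90,110),(85,255,255))
    if box: t=np.zeros_like(m);t[box[1]:box[3],box[0]:box[2]]=255;m&=t
    n,l,st,ce=cv2.connectedComponentsWithStats(m);i=1+st[1:,4].argmax()
    r=cv2.minAreaRect(np.argwhere(l==i)[:,::-1].astype(np.float32))
    q=np.array([atz(k,u,z) for u in cv2.boxPoints(r)]);e=[q[1]-q[0],q[2]-q[1]];L=[np.linalg.norm(x) for x in e]
    d=e[int(L[1]>L[0])];a=np.degrees(np.arctan2(d[1],d[0]))
    print("px",np.round(r[0],1),"pos",q.mean(0).round(4),"size",np.round(L,4),"ang",round((a+90)%180-90,1),"area",st[i,4]);return q.mean(0),a
E
python3 - <<'E'
from h import *
c=arm.camera("wrist")
P,a=grip(c,.0775)
t=arm.camera("top");grip(t,.0775,(310,210,400,260))
n=np.radians(a+90);print(n)
go([P[0],P[1],.17],[np.cos(n),np.sin(n)])
E
```

```text
px [385.5 142.7] pos [ 0.5274 -0.1571  0.0775] size [0.0116 0.0408] ang -39.9 area 628
px [335.8 236.8] pos [ 0.5286 -0.1582  0.0775] size [0.0372 0.0103] ang -46.0 area 47
0.873761053637142
row [1.72 3.19 1.47] turn -9.4 j6 -0.38
```

{"op": "arm_command", "data": {"commands": [[1.7, 3.2, 1.5, -9.4, 0.5], [1.7, 3.2, 1.5, -9.4, 0.5], [1.7, 3.2, 1.5, -9.4, 0.5], [1.7, 3.2, 1.5, -9.4, 0.5], [1.7, 3.2, 1.5, -9.4, 0.5], [1.7, 3.2, 1.5, -9.4, 0.5], [1.7, 3.2, 1.5, -9.4, 0.5], [1.7, 3.2, 1.5, -9.4, 0.5], [1.7, 3.2, 1.5, -9.4, 0.5], [1.7, 3.2, 1.5, -9.4, 0.5]]}}

```text
clock: 7.05
position: [0.5278, -0.1579, 0.1697]
orientation: [-0.0, 0.342, 0.94, 0.0]
contact_force: [0.7, 0.3, 0.3]
finger_gap: 0.0442
grip_force: 0.0
```

Run:
```python
from h import *
s,p,M=tool();print(s["clock"],p)
n=.8738;go([.5278,-.1573,.053],[np.cos(n),np.sin(n)])
c=arm.camera("wrist");cv2.imwrite("pics/w2.png",c["color"]);print(px(c,[.5274,-.1571,.0775]))
```

```text
7.05 [ 0.52777637 -0.15793206  0.16965795]
row [0.01 0.02 3.89] turn -0.01 j6 -1.21
[277.17360699 212.61390487]
```

View pics/w2.png

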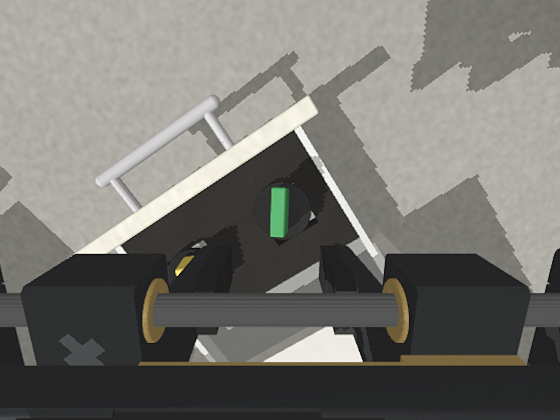

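The green grip is centred between the fingers at (279,212), close to the predicted (277,213). I'll descend and grip it.

{"op": "arm_command", "data": {"commands": [[0, 0, 1, 0, 0.5], [0, 0, 2, 0, 0.5], [0, 0, 3, 0, 0.5], [0, 0, 3.6, 0, 0.5], [0, 0, 3.9, 0, 0.5], [0, 0, 3.9, 0, 0.5], [0, 0, 3.9, 0, 0], [0, 0, 3.9, 0, 0], [0, 0, 3.9, 0, 0], [0, 0, 3.9, 0, 0], [0, 0, 3.9, 0, 0], [0, 0, 3.9, 0, 0]], "force": 40}}

```text
clock: 8.3
position: [0.5285, -0.1581, 0.0536]
orientation: [0.001, 0.341, 0.94, 0.0]
contact_force: [-0.2, 0.9, 4.3]
finger_gap: 0.0115
grip_force: 39.6
```

Run:
```python
from h import *
s,p,M=tool();print(s["clock"],p,s["finger_gap"],s["contact_force"])
n=np.radians(75);go([.469,.253,.2],[np.cos(n),np.sin(n)])
```

```text
8.3 [ 0.52854582 -0.15812314  0.05355232] 0.011476680003679967 [-0.15757563  0.88104252  4.27240596]
row [10.31  9.24 -4.89] turn -4.15 j6 -1.21
```

{"op": "arm_command", "data": {"commands": [[0, 0, -0.5, 0, 0], [0, 0, -1.5, 0, 0], [0, 0, -2.7, 0, 0], [0, 0, -3.9, 0, 0], [0, 0, -4.9, 0, 0], [0, 0, -4.9, 0, 0]]}}

```text
clock: 8.9
position: [0.5307, -0.159, 0.2058]
orientation: [0.005, 0.341, 0.94, -0.0]
contact_force: [0.6, 0.4, -1.2]
finger_gap: 0.0117
grip_force: 39.6
```

Run:
```python
from h import *
s,p,M=tool();print(s["clock"],p,s["finger_gap"],s["contact_force"])
n=np.radians(75);go([.517,.240,.2],[np.cos(n),np.sin(n)])
```

```text
8.9 [ 0.53071628 -0.15902302  0.20583617] 0.011739968257999112 [ 0.5876388   0.35777841 -1.21880947]
row [8.89 9.91 0.15] turn -4.15 j6 -1.21
```

{"op": "arm_command", "data": {"commands": [[8.9, 9.9, 0, -4.15, 0], [8.9, 9.9, 0, -4.15, 0], [8.9, 9.9, 0, -4.15, 0], [8.9, 9.9, 0, -4.15, 0], [8.9, 9.9, 0, -4.15, 0], [8.9, 9.9, 0, -4.15, 0], [8.9, 9.9, 0, -4.15, 0], [8.9, 9.9, 0, -4.15, 0], [8.9, 9.9, 0, -4.15, 0], [8.9, 9.9, 0, -4.15, 0], [8.9, 9.9, 0, -4.15, 0], [8.9, 9.9, 0, -4.15, 0]]}}

```text
clock: 10.1
position: [0.5135, 0.2396, 0.1992]
orientation: [-0.0, 0.132, 0.991, -0.0]
contact_force: [-0.3, -0.0, -1.0]
finger_gap: 0.0116
grip_force: 39.6
```

Run:
```python
from h import *
s,p,M=tool();print(s["clock"],p,M.round(3).tolist(),s["finger_gap"],s["contact_force"])
c=arm.camera("wrist");cv2.imwrite("pics/w3.png",c["color"]);print(c["position"],px(c,[.469,.253,.075]))
```

```text
10.1 [0.51352024 0.23958692 0.19916812] [[-0.965, 0.261, -0.001], [0.261, 0.965, -0.001], [0.001, -0.001, -1.0]] 0.011617599063981566 [-0.28059854 -0.04323517 -1.02046744]
[0.44883298 0.25638266 0.34538028] [277.98156593 151.5700429 ]
```

View pics/w3.png

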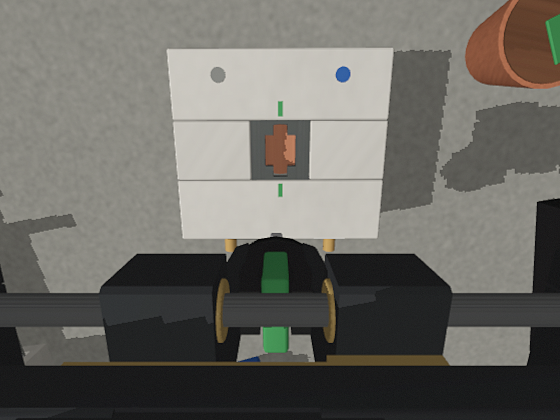

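The picture shows the port plate centred at about (280,150), with slot marks at (280,109) and (280,190) almost parallel to the grip. The exact centre comes from the marks.

Run:
```python
from h import *
c=arm.camera("wrist")
hsv=cv2.cvtColor(c["color"],cv2.COLOR_BGR2HSV)
m=cv2.inRange(hsv,(50,90,60),(85,255,255));m[230:]=0;m[:,:180]=0;m[:,390:]=0
n,l,st,ce=cv2.connectedComponentsWithStats(m);i=np.argsort(-st[1:,4])[:2]+1;print(ce[i],st[i,4])
q=[atz(c,ce[k],.075) for k in i];d=q[0]-q[1];print("marks mid",(q[0]+q[1])/2,np.linalg.norm(d),(np.degrees(np.arctan2(d[1],d[0]))+90)%180-90)
g=cv2.inRange(hsv,(0,0,40),(180,90,110));g[:115]=0;g[188:]=0;g[:,:240]=0;g[:,320:]=0
k=cv2.morphologyEx(g,cv2.MORPH_CLOSE,np.ones((41,41)));k=cv2.morphologyEx(g,cv2.MORPH_OPEN,np.ones((3,3)))
r=cv2.minAreaRect(np.argwhere(k>0)[:,::-1].astype(np.float32));print(r,atz(c,r[0],.075))
# grip in hand
m=cv2.inRange(hsv,(55,80,40),(85,255,255));m[:245]=0;m[356:]=0;m[:,:240]=0;m[:,320:]=0
r2=cv2.minAreaRect(np.argwhere(m>0)[:,::-1].astype(np.float32));print(r2)
s,p,M=tool();print(p); 
for z in(-.019,-.005): print(px(c,p+M@[0,0,z]),px(c,p+M@[.02,0,z]))
print("camoff",M.T@(np.array(c["position"])-p))
```

```text
[[279.55172414 108.        ]
 [279.5        189.5       ]] [58 48]
marks mid [0.46839956 0.25465346 0.075     ] 0.06824511348813611 -14.982540062712559
((279.5, 149.0), (58.0, 59.0), 90.0) [0.46750727 0.25486963 0.075     ]
((274.5, 302.0), (100.0, 27.0), 90.0)
[0.51385525 0.23969775 0.19957116]
[277.41331807 281.71071254] [277.50299308 239.61101454]
[277.23552318 268.05214699] [277.31083871 229.31572949]
camoff [ 0.06701906 -0.00092094 -0.14600091]
```

```bash
python3 - <<'E'
import cv2
c=cv2.imread("pics/w3.png")
cv2.imwrite("pics/z3.png",cv2.resize(c[225:365,190:360],None,fx=4,fy=4,interpolation=cv2.INTER_CUBIC))
E
python3 - <<'E'
from h import *
c=arm.camera("wrist");s,p,M=tool()
for z in(-.0245,-.0045,0,.004):
  print(z,[px(c,p+M@[x,0,z]).round(1).tolist() for x in(-.026,-.02,0,.02,.026)])
E
```

```text
-0.0245 [[277.5, 339.4], [277.5, 327.9], [277.6, 287.5], [277.7, 244.0], [277.7, 230.2]]
-0.0045 [[277.3, 313.9], [277.3, 303.5], [277.3, 267.4], [277.4, 228.7], [277.4, 216.6]]
0 [[277.2, 308.9], [277.2, 298.8], [277.3, 263.5], [277.4, 225.8], [277.4, 214.0]]
0.004 [[277.2, 304.8], [277.2, 294.8], [277.2, 260.2], [277.3, 223.4], [277.3, 211.9]]
```

View pics/z3.png

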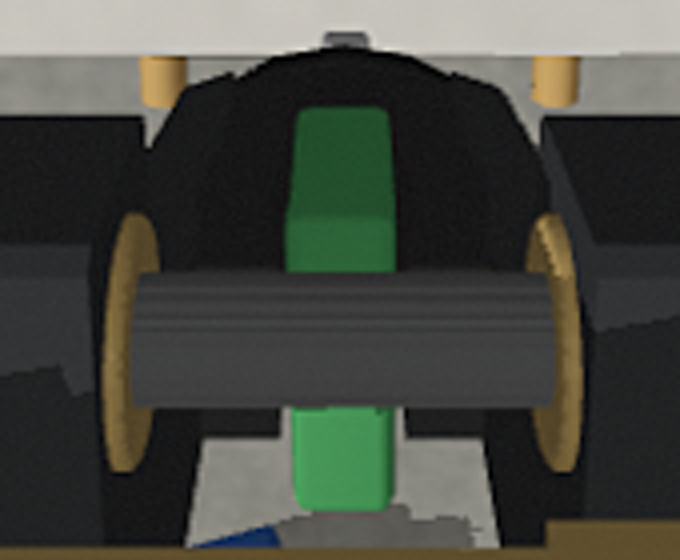

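```bash
cat > fit.py <<'E'
from h import *
from scipy.optimize import least_squares
def fit(c,obs,guess=(-.012,.033,0)):
    s,p,M=tool()
    def w(v,X,Z): # key frame (x along grip, z up) -> tool; x offset at key z=43, TCP at key height v[1], tilt v[2]
        a=v[2];dz=Z-.043;x=v[0]+X*np.cos(a)+dz*np.sin(a);h=.043-v[1]-X*np.sin(a)+dz*np.cos(a)
        return p+M@np.array([x,0,-h])
    f=lambda v:[px(c,w(v,X,Z))[1]-r for X,Z,r in obs]
    o=least_squares(f,guess,x_scale=[.01,.01,.1]);print("x43,zTCP,tilt",o.x.round(4),"res",np.round(o.fun,1));return o.x
E
python3 - <<'E'
from fit import *
c=arm.camera("wrist")
fit(c,[(.02,.057,278),(-.02,.057,352.5),(.02,.029,251.75),(.026,.029,236.8)])
fit(c,[(.02,.057,278),(-.02,.057,352.5),(.02,.029,251.75)])
s,p,M=tool();print(s["torque"],mat(c["rotation"]).T@M)
E
```

```text
x43,zTCP,tilt [-0.0151  0.0346 -0.0604] res [-0.1  0.2 -2.2  2. ]
x43,zTCP,tilt [-0.0175  0.0378 -0.0318] res [ 0. -0. -0.]
[ 0.01193941 -0.1338027   0.03403529] [[-1.86508036e-04  9.99999801e-01  6.02458325e-04]
 [-9.66101438e-01 -2.46533816e-05 -2.58162761e-01]
 [-2.58162695e-01 -6.30185284e-04  9.66101250e-01]]
```

Run:
```python
from fit import *
c=arm.camera("wrist")
o=[(.02,.057,278),(-.02,.057,352.5),(.02,.029,251.75),(.026,.024,236.8),(.02,.006,233.3)]
v=fit(c,o)
for i in range(5): fit(c,o[:i]+o[i+1:],v)
s=arm.camera("side");cv2.imwrite("pics/s3.png",s["color"])
ss,p,M=tool();u=px(s,p);print(u)
x,y=np.round(u).astype(int)
cv2.imwrite("pics/z4.png",cv2.resize(s["color"][y-70:y+70,x-90:x+90],None,fx=4,fy=4,interpolation=cv2.INTER_CUBIC))
for q in [-.015,-.0]:
  print(q,[ (4*(px(s,p+M@[q+X,0,Z])-[x-90,y-70])).round().tolist() for X,Z in((0,.033),(-.02,.027),(.02,.027),(-.02,-.024),(.02,-.024))])
```

```text
x43,zTCP,tilt [-0.0166  0.0367 -0.0529] res [ 0.5 -0.1 -0.9 -0.3  0.8]
x43,zTCP,tilt [-0.0175  0.0374 -0.0928] res [ 0.  -0.2  0.2 -0. ]
x43,zTCP,tilt [-0.0203  0.0454 -0.0828] res [ 0.3 -1.   0.2  0.4]
x43,zTCP,tilt [-0.0163  0.0363 -0.0534] res [ 0.2 -0.1 -0.6  0.5]
x43,zTCP,tilt [-0.0165  0.0365 -0.0534] res [ 0.4 -0.  -1.   0.6]
x43,zTCP,tilt [-0.0171  0.0372 -0.0384] res [ 0.   0.  -0.4  0.3]
[231.19172773 220.38413644]
-0.015 [[355.0, 315.0], [340.0, 290.0], [368.0, 324.0], [333.0, 218.0], [361.0, 251.0]]
-0.0 [[365.0, 328.0], [350.0, 302.0], [379.0, 337.0], [343.0, 230.0], [372.0, 264.0]]
```

View pics/z4.png

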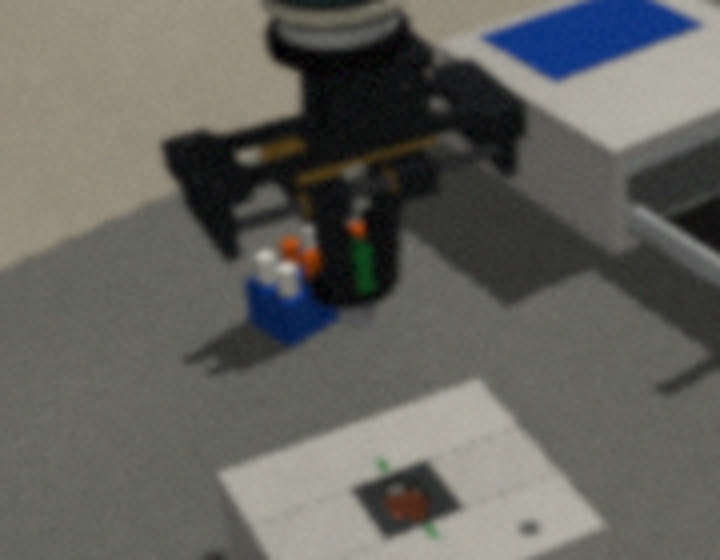

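The wrist and side views show the key sitting about 15 mm toward tool −x in the grip, slightly leaning. I'll correct for that offset.

Run:
```python
from h import *
n=np.radians(75.02);go([.4537,.2587,.125],[np.cos(n),np.sin(n)])
```

```text
row [2.1  0.06 2.5 ] turn -0.02 j6 -0.91
```

{"op": "arm_command", "data": {"commands": [[0.5, 0.06, 0.2, 0, 0], [1.1, 0.06, 0.8, 0, 0], [1.7, 0.06, 1.5, 0, 0], [2.1, 0.06, 2.1, 0, 0], [2.1, 0.06, 2.5, 0, 0], [2.1, 0.06, 2.5, 0, 0], [2.1, 0.06, 2.5, 0, 0]]}}

```text
clock: 11.1
position: [0.4538, 0.2595, 0.125]
orientation: [0.0, 0.131, 0.991, 0.0]
contact_force: [-0.5, 0.1, 0.7]
finger_gap: 0.0112
grip_force: 39.6
```

{"op": "arm_command", "data": {"commands": [[0, 0, 0.1, 0, 0], [0, 0, 0.2, 0, 0], [0, 0, 0.3, 0, 0], [0, 0, 0.4, 0, 0], [0, 0, 0.5, 0, 0], [0, 0, 0.5, 0, 0]]}}

```text
clock: 11.7
position: [0.4529, 0.259, 0.1091]
orientation: [-0.0, 0.131, 0.991, -0.0]
contact_force: [-0.5, -0.8, -1.1]
finger_gap: 0.0116
grip_force: 39.6
```

{"op": "arm_command", "data": {"commands": [[0, 0, 0.1, 0, 0], [0, 0, 0.2, 0, 0], [0, 0, 0.2, 0, 0]]}}

```text
clock: 12.0
position: [0.4529, 0.2591, 0.1031]
orientation: [-0.0, 0.131, 0.991, -0.0]
contact_force: [-0.5, -0.4, -0.4]
finger_gap: 0.0115
grip_force: 39.6
```

{"op": "arm_command", "data": {"commands": [[0, 0, 0.1, 0, 0], [0, 0, 0.15, 0, 0], [0, 0, 0.15, 0, 0]]}}

```text
clock: 12.3
position: [0.4538, 0.2595, 0.1]
orientation: [0.0, 0.131, 0.991, 0.0]
contact_force: [-1.7, -1.3, 4.3]
finger_gap: 0.0119
grip_force: 39.6
```

{"op": "arm_command", "data": {"commands": [[0, 0, 0.1, 0, 0], [0, 0, 0.1, 0, 0]]}}

```text
clock: 12.5
position: [0.4548, 0.2598, 0.099]
orientation: [0.001, 0.131, 0.991, 0.001]
contact_force: [-3.2, -3.2, 14.9]
finger_gap: 0.0119
grip_force: 40.0
```

{"op": "arm_command", "data": {"commands": [[0, 0, -0.07, 0, 0], [0, -0.03, -0.07, 0, 0], [0, -0.05, -0.07, 0, 0], [0, -0.05, -0.07, 0, 0]]}}

```text
clock: 12.9
position: [0.4543, 0.2592, 0.0997]
orientation: [0.001, 0.131, 0.991, 0.002]
contact_force: [0.5, 3.0, 6.0]
finger_gap: 0.0116
grip_force: 40.0
```

```bash
cat > ft.py <<'E'
from h import *
s,p,M=tool();print(s["clock"],p.round(4),"F",(M.T@s["contact_force"]).round(2),"T",(M.T@s["torque"]).round(3))
E
python3 ft.py
```

```text
12.9 [0.4543 0.2592 0.0997] F [ 0.28  3.08 -6.01] T [-0.56   0.101  0.04 ]
```

{"op": "arm_command", "data": {"commands": [[0, 0.0, -0.15, 0, 0], [0, -0.0, -0.15, 0, 0]]}}

```text
clock: 13.1
position: [0.4528, 0.2577, 0.1028]
orientation: [-0.0, 0.131, 0.991, -0.0]
contact_force: [0.5, 0.2, -0.8]
finger_gap: 0.0116
grip_force: 40.0
```

```bash
python3 ft.py
python3 - <<'E'
from fit import *
c=arm.camera("wrist");cv2.imwrite("pics/w5.png",c["color"])
k=c["color"][225:365,190:360]
cv2.imwrite("pics/z5.png",cv2.resize(k,None,fx=4,fy=4,interpolation=cv2.INTER_CUBIC))
s,p,M=tool()
for x in (-.005,0,.005): print([(4*(px(c,p+M@[x+X,0,Z])-[190,225])).round().tolist() for X,Z in((.005,.03),(.011,.01),(.005,.0045),(.005,-.0235),(-.035,-.0235))])
E
```

```text
13.1 [0.4528 0.2577 0.1028] F [-0.43  0.31  0.77] T [-0.087 -0.166 -0.04 ]
[[346.0, 68.0], [347.0, 79.0], [347.0, 137.0], [348.0, 243.0], [347.0, 552.0]]
[[346.0, 36.0], [347.0, 43.0], [347.0, 102.0], [348.0, 201.0], [347.0, 516.0]]
[[346.0, 4.0], [347.0, 7.0], [347.0, 65.0], [348.0, 158.0], [347.0, 479.0]]
```

View pics/z5.png

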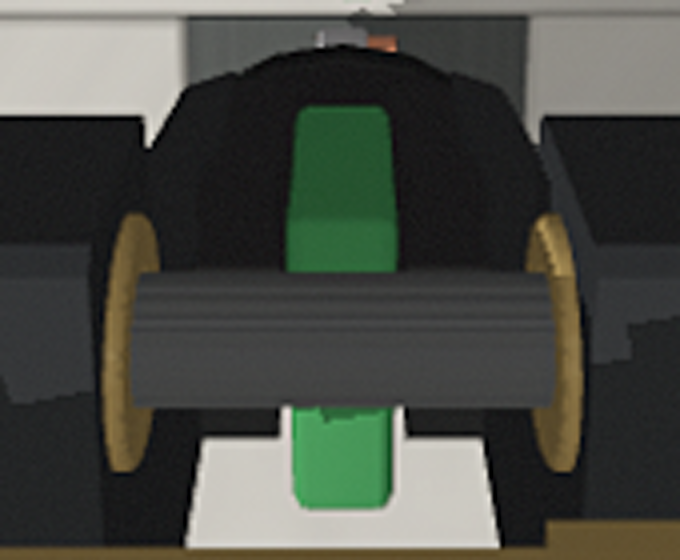

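The crop shows the pin end (x 322–368, y≈33) about 1.5 mm left of the slot centre (x≈356). It also sits about 1 mm past the slot's far end (y≈37). I'll shift −3 mm in x and +1.5 mm in y, then press again.

{"op": "arm_command", "data": {"commands": [[-0.1, 0.05, -0.05, 0, 0], [-0.1, 0.05, 0.0, 0, 0], [-0.1, 0.05, 0.08, 0, 0], [-0.1, 0.05, 0.16, 0, 0], [-0.1, 0.05, 0.16, 0, 0]]}}

```text
clock: 13.65
position: [0.4558, 0.2583, 0.0973]
orientation: [-0.0, 0.131, 0.991, -0.0]
contact_force: [0.6, -0.3, -1.1]
finger_gap: 0.0119
grip_force: 40.0
```

```bash
python3 ft.py
```

```text
13.65 [0.4558 0.2583 0.0973] F [-0.66 -0.1   1.09] T [-0.091 -0.182  0.019]
```

The pin is through the slot. I'll press down to home.

{"op": "arm_command", "data": {"commands": [[0, 0, 0.1, 0, 0], [0, 0, 0.2, 0, 0], [0, 0, 0.3, 0, 0], [0, 0, 0.35, 0, 0], [0, 0, 0.4, 0, 0], [0, 0, 0.4, 0, 0]], "force": 50}}

```text
clock: 14.25
position: [0.4563, 0.2586, 0.0866]
orientation: [0.0, 0.131, 0.991, 0.0]
contact_force: [-2.6, -1.5, 6.7]
finger_gap: 0.0112
grip_force: 50.0
```

```bash
python3 ft.py
```

```text
14.25 [0.4563 0.2586 0.0866] F [ 2.16 -2.09 -6.67] T [0.282 0.225 0.086]
```

{"op": "arm_command", "data": {"commands": [[0, 0, 0.07, 0, 0], [0, 0, 0.14, 0, 0], [0, 0, 0.19, 0, 0], [0, 0, 0.19, 0, 0]]}}

```text
clock: 14.65
position: [0.4562, 0.2596, 0.0838]
orientation: [-0.0, 0.131, 0.991, 0.001]
contact_force: [-11.1, -0.9, 23.2]
finger_gap: 0.0117
grip_force: 50.0
```

```bash
python3 ft.py
```

```text
14.65 [0.4562 0.2596 0.0838] F [ 10.51  -3.69 -23.2 ] T [0.631 1.115 0.111]
```

It is pressed home, but the off-centre grip would make the twist awkward. The port now holds the key upright, so I'll release, recentre and grip again.

{"op": "arm_command", "data": {"commands": [[0, 0, -0.1, 0, 0], [0, 0, -0.25, 0, 0.15], [0, 0, -0.3, 0, 0.4], [0, 0, -0.4, 0, 0.5], [0, 0, -1, 0, 0.5], [-0.2, 0, -2, 0, 0.5], [-0.41, 0, -3, 0, 0.5], [-0.41, 0, -3, 0, 0.5], [-0.41, 0, -3, 0, 0.5]]}}

```text
clock: 15.55
position: [0.4684, 0.2554, 0.1705]
orientation: [0.0, 0.131, 0.991, 0.0]
contact_force: [-0.6, -0.3, 0.0]
finger_gap: 0.0441
grip_force: 0.0
```

```bash
python3 ft.py
python3 - <<'E'
from h import *
c=arm.camera("wrist");cv2.imwrite("pics/w6.png",c["color"])
s,p,M=tool()
for z in(.116,.11): 
  P,a=grip(c,z,(150,120,400,360));print((M.T@(P-p)).round(4))
print([px(c,np.array([.468,.2547,z])).round(1).tolist() for z in(.116,.088,.075)])
E
```

```text
15.55 [0.4684 0.2554 0.1705] F [ 0.5  -0.45 -0.01] T [-0.068 -0.109  0.02 ]
px [275.5 230.5] pos [0.4696 0.2544 0.116 ] size [0.0099 0.0406] ang -14.7 area 872
[-0.0023  0.0001  0.0532]
px [275.5 230.5] pos [0.4716 0.2538 0.11  ] size [0.0102 0.0418] ang -14.7 area 872
[-0.0044  0.0001  0.0592]
[[275.4, 229.0], [275.3, 217.3], [275.3, 212.7]]
```

View pics/w6.png

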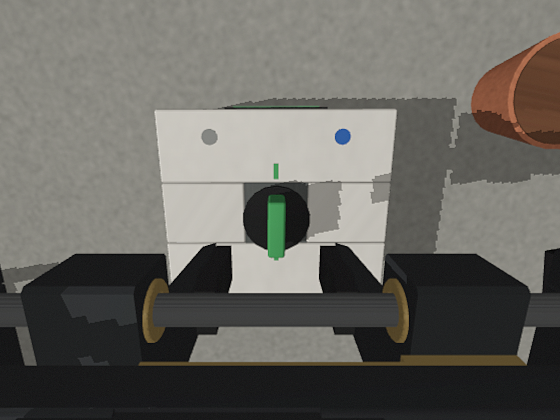

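The key stands upright in the port, with the flange centred at (276,217), matching the prediction. The tool is over the axis, so I'll descend, grip and press.

{"op": "arm_command", "data": {"commands": [[0, 0, 0.8, 0, 0.5], [0, 0, 1.6, 0, 0.5], [0, 0, 2.2, 0, 0.5], [0, 0, 2.6, 0, 0.5], [0, 0, 2.6, 0, 0.4], [0, 0, 2.6, 0, 0], [0, 0, 2.6, 0, 0], [0, 0, 2.6, 0, 0], [0, 0, 2.6, 0, 0], [0, 0, 2.6, 0, 0]], "force": 50}}

```text
clock: 16.6
position: [0.4687, 0.2556, 0.0932]
orientation: [0.001, 0.131, 0.991, 0.0]
contact_force: [-0.2, 0.1, 2.0]
finger_gap: 0.0117
grip_force: 50.0
```

```bash
python3 ft.py
```

```text
16.6 [0.4687 0.2556 0.0932] F [ 0.25  0.05 -2.02] T [-0.064 -0.161 -0.019]
```

{"op": "arm_command", "data": {"commands": [[0, 0, 0.1, 0, 0], [0, 0, 0.2, 0, 0], [0, 0, 0.27, 0, 0], [0, 0, 0.3, 0, 0], [0, 0, 0.3, 0, 0]]}}

```text
clock: 17.1
position: [0.4688, 0.2557, 0.0852]
orientation: [0.001, 0.131, 0.991, 0.0]
contact_force: [-3.5, -1.4, 13.2]
finger_gap: 0.0113
grip_force: 50.0
```

```bash
python3 ft.py
```

```text
17.1 [0.4688 0.2557 0.0852] F [  3.03  -2.26 -13.23] T [0.413 0.344 0.006]
```

Fz is about 13 N, so it is at home. Now the clockwise twist.

{"op": "arm_command", "data": {"commands": [[0, 0, 0.02, 1.2, 0], [0, 0, 0.03, 2.5, 0], [0, 0, 0.03, 3.8, 0], [0, 0, 0.03, 5.1, 0], [0, 0, 0.03, 6.4, 0], [0, 0, 0.03, 7.5, 0], [0, 0, 0.03, 7.5, 0]]}}

```text
clock: 17.8
position: [0.4702, 0.256, 0.0852]
orientation: [0.001, 0.501, 0.865, 0.002]
contact_force: [-1.6, -1.9, 14.7]
finger_gap: 0.0115
grip_force: 50.0
```

```bash
python3 ft.py; python3 -c "
from h import *
go([.468,.2547,.0848],[np.cos(np.radians(-15)),np.sin(np.radians(-15))])"
```

```text
17.8 [0.4702 0.256  0.0852] F [ -0.86  -2.32 -14.74] T [ 0.484 -0.264 -0.052]
row [-0.   -0.08  0.01] turn 7.47 j6 -0.07
```

{"op": "arm_command", "data": {"commands": [[0, -0.02, 0, 1.2, 0], [0, -0.03, 0.02, 2.5, 0], [0, -0.03, 0.02, 3.8, 0], [0, -0.03, 0.02, 5.1, 0], [0, -0.03, 0.02, 6.4, 0], [0, -0.03, 0.02, 7.6, 0], [0, -0.03, 0.02, 7.6, 0], [0, -0.03, 0.02, 7.6, 0], [0, -0.03, 0.02, 7.6, 0]]}}

```text
clock: 18.7
position: [0.4701, 0.2558, 0.0852]
orientation: [0.001, 0.797, 0.605, 0.003]
contact_force: [-1.2, -1.8, 17.4]
finger_gap: 0.0116
grip_force: 50.0
```

```bash
python3 ft.py
python3 - <<'E'
from h import *
go([.468,.2547,.0848],[np.cos(np.radians(-15)),np.sin(np.radians(-15))])
c=arm.camera("wrist");cv2.imwrite("pics/w7.png",c["color"]);s,p,M=tool()
m=cv2.inRange(cv2.cvtColor(c["color"],cv2.COLOR_BGR2HSV),(55,80,40),(85,255,255));m[:225]=0;m[360:]=0;m[:,:240]=0;m[:,320:]=0
r=np.argwhere(m>0);print(r.min(0),r.max(0));print([px(c,p+M@[x,0,z]).round(1).tolist() for x,z in((.02,-.0045),(.02,-.0235),(-.02,-.0235))])
for k in(.0,.003,.006):print([px(c,p+M@[x,0,z+k]).round(1).tolist() for x,z in((.02,-.0045),(-.02,-.0235))])
E
```

```text
18.7 [0.4701 0.2558 0.0852] F [ -2.03  -0.56 -17.42] T [ 0.168 -0.565 -0.086]
row [-0.05 -0.06  0.01] turn -0.1 j6 0.73
[227 261] [292 289]
[[277.0, 225.1], [277.2, 239.0], [277.1, 322.9]]
[[277.0, 225.1], [277.1, 322.9]]
[[276.9, 223.2], [277.0, 319.0]]
[[276.9, 221.4], [277.0, 315.1]]
```

{"op": "arm_command", "data": {"commands": [[0, 0, 0.03, 0.8, 0], [0, 0, 0.03, 0.8, 0], [0, 0, 0.03, 0.8, 0], [0, 0, 0.03, 0.8, 0], [0, 0, 0.03, 0.8, 0]]}}

```text
clock: 19.25
position: [0.4702, 0.2558, 0.0852]
orientation: [0.001, 0.821, 0.571, 0.003]
contact_force: [-2.5, -3.5, 22.1]
finger_gap: 0.0119
grip_force: 50.1
```

```bash
python3 ft.py
python3 - <<'E'
from h import *
print(arm.job_done())
E
```

```text
19.25 [0.4702 0.2558 0.0852] F [ -4.1   -0.99 -22.16] T [ 0.408 -0.815 -0.042]
the job is handed in; nothing more can be done
None
```

I handed the job in at 19 s with the gripper still holding the green key in the port, pressed home (about 22 N down) and turned about 95° clockwise. The verdict was not shown, and I did not read the carrier's turn or the yellow key directly.

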